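# Hold a boiled egg over a dish with kitchen tongs

### The job

The boiled egg in the egg cup is to be shelled over the dish. Pick up the kitchen tongs from the bench, squeeze them shut around the egg, lift it out of its cup and hold it in the tongs over the middle of the round dish, with the egg at least 10 cm above the bench; finish while still holding it there. Touch the egg only with the tongs, do not drop it, and leave the cup, the dish and everything else standing where they are.

Things in the scene. Friction and masses are not known exactly. Their poses are not given: they have to be found in the camera images.
- tongs: steel spring tongs lying on edge on the bench, 190 mm long, 24 mm high, 90 g; the arms open in the bench plane. Origin: on their underside, midway between the arms at the place to grip, 85 mm ahead of the hinge; x points along the middle line to the tips (with the jaw at 0), z up. The frame belongs to the right (-y) arm and turns with it when squeezed
- tongs_grip (a point): where to grip both arms from above, fingers closing across: at the tongs' origin, 12 mm above their underside. Each arm has a flat plate here, 36 mm long, 24 mm high. Width over the plates: 68 mm at rest; 61 mm (plates parallel) holds the tongs firmly with about 62 mm free between the tips; 46 mm when closed on the egg
- tongs_tip (a point): midway between the open tips, 80 mm ahead of tongs_grip (they end 96 mm ahead), 12 mm above the underside. Each tip is a shallow upright V, 24 mm high, 32 mm long, that seats round the egg's widest part; when both arms are gripped the tips close on the middle line between the fingers, 80 mm from the grip
- tongs_jaw (a joint): how far the tongs are squeezed, rad: 0 at rest (open), about 0.26 closed on the egg, 0.34 fully shut. A spring opens them: each plate pushes out with about 4 N at rest, 6 N at 61 mm, 10 N when closed on the egg; about 30 N of grip then holds the egg firmly
- egg: brown egg, 44 mm across and 54 mm tall, 55 g, blunt end down in the egg cup; origin at its lower end, z along the egg; widest 22 mm above the origin.
- egg_center (a point): centre of the egg's widest part, 22 mm above its lower end; about 13 mm above the cup's rim
- egg_cup: loose white ceramic egg cup, 48 mm high, 44 mm across the rim, origin under its foot
- dish: loose round white ceramic dish, empty, 116 mm across, 36 mm high, origin at the centre of its underside
- toothpick_holder: bystander: bamboo cylinder with toothpicks, 42 mm across, 66 mm high, origin underneath
- salt_shaker: bystander: ceramic shaker with steel top, 42 mm across, 63 mm high, origin underneath
- bento_box: bystander: closed bento box, 104 x 174 x 56 mm, origin underneath
- mug: bystander: mug, 80 mm across, 85 mm high, handle to its +y, origin underneath
- spice_jar: bystander: closed jar, 48 mm across, 85 mm high, origin underneath
- wooden_spoon: bystander: wooden spoon 220 mm long lying along its x, origin underneath

How it is judged:
By the outcome, as a careful person would: the job done as asked, in the order asked, and still so for the second after the job is handed in, while the arm keeps its last pose, push and grip.
It also fails if it takes over 43 s, if anything falls off the work surface, if the arm or the gripper's body presses on something with over 40 N, if the wrist force passes 120 N, or if a joint passes its speed limit or range.

### The arm

A 6-joint arm with a two-finger parallel gripper is mounted at the origin on the work surface. World frame = base frame: x ahead of the robot, y to its left, z up, the work surface at z = 0. Lengths are in m, angles in rad, forces in N, time in s.
With the tool pointing down it reaches from about 0.35 to 0.925 m from the base axis. Payload 6.4 kg.
Tool frame: the origin (TCP) lies at the very end of the fingers, on their centre line; the grasp point (between the pads) lies 19 mm behind it; z points along the fingers, y is the line along which they close (so a half turn about z gives the same grasp; the last joint's range is limited). The gripper opens to 85 mm and grips with 20 to 120 N. Pads are 22 mm wide; open, the fingers measure 114 mm over their backs; the gripper's body (76 mm by 85 mm) begins 54 mm behind the grasp point. The pads swing forward as they close: fully open they stand 13 mm farther back than shut.
Start: joints at [1.131, 0.245, 1.558, -0, 1.339, -0.174], TCP at [0.171, 0.627, 0.231] pointing down, gripper open.
Joint ranges: [-3.13, 3.13], [-1.02, 2.26], [0.13, 2.54], [-0.95, 4.09], [0.21, 2.88], [-2.74, 2.74]. Speed limits (rad/s): [2.57, 2.57, 3.14, 3.14, 3.14, 3.14].

### API

Orientations are given as a unit quaternion [x, y, z, w].
In Python, from cell import r, cams gives the robot as it stands.
- The arm moves only by the shell command python3 -m pendant 'ROWS' [FORCE]. ROWS is text: rows parted by semicolons, each of 7 numbers parted by spaces: the shift along the tool's x, y, z in units of 1000 mm (1.0 is 1000 mm), then the turn, a rotation vector about the tool's x, y, z in units of 90 degrees (1.0 is 90 degrees), then the closure, from 0 (fully open) to 1 (shut). In form: tx ty tz ax ay az jaw; .... A call has 1 to 12 rows; each row is the pose to reach, as a shift and turn from the pose commanded when the call began, along the tool's axes at that moment; what a row does not reach only later rows make up. A row lasts 1/12 s, in which the tool goes at most 41.7 mm and 7.16 degrees, less where a joint would pass 70% of its speed; a pose out of reach is approached as far as the arm can. A call with a number of a shift or a turn outside -1 to 1 is refused whole. A call with a gripper value outside its range is refused whole. The fingers move at their own pace and stop on an object; FORCE is the grip in N (left out, the last holds). Time passes only in rows, so rows that repeat a pose let the fingers close. It gives the time, the measured TCP pose, the force, the opening and the grip force at its end, in the units of the state.
- r.sense(): the state, without advancing time (a new reading comes with each control period).
- cams.read_camera(name): name is "scene" or "side" or "wrist"; returns a dict with "color" (420x560x3 uint8, red, green, blue), "intrinsics" (3x3 intrinsics, pixels), "rvec" (rotation vector, rad) and "tvec" (3), from world to camera coordinates, as OpenCV has them; the wrist camera has in their place "mount" (4x4, takes a point from camera to tool coordinates, whose origin is the TCP and whose axes are the flange's). Camera axes: x right, y down, z forward; pixel columns grow to the right and rows downward; lengths in m; the calibration is good to about 2 mm. A picture is of the moment at which its call begins: read the wrist's pose just before it. There is no depth.
- r.hand_in(): hands the job in; it is judged then, once.
The state is a dict: "t": time; "joint_pos": joint angles; "joint_velocities": joint speeds; "effort": joint torques, N m; "position": TCP position; "orientation": TCP orientation; "wrist_force": force on the tool from outside, world axes, zero at the start; "moment": the same for the moment, N m; "finger_gap": finger opening in m; "grasp_force": force on a finger pad.
Only numpy, scipy, OpenCV 4.12 (cv2) and the standard library are available. Lean on these libraries where they do the work, as an engineer would, in place of code of your own. Each camera call takes 0.05 s, during which the arm holds its last target. There are 200 camera calls.

## Working session

There is one attempt and no reset: what is moved stays moved. The work goes in short steps, Python scripts to look and compute and a shell command to move; the robot and the scene stay as the last step left them, time stands still between calls to the robot, and variables do not carry over. Pictures are saved under pics/ and viewed, at most 12 in all, crops included, and the job is handed in when it is done.

```bash
mkdir -p pics; cat > h.py <<'E'
import numpy as np, cv2
from cell import r, cams
from scipy.spatial.transform import Rotation as R
def shot(n,fn=None):
    s=r.sense(); c=cams.read_camera(n)
    if n=="wrist":
        T=np.eye(4);T[:3,:3]=R.from_quat(s["orientation"]).as_matrix();T[:3,3]=s["position"]
        M=T@np.array(c["mount"])
    else:
        W=np.eye(4);W[:3,:3]=R.from_rotvec(np.ravel(c["rvec"])).as_matrix();W[:3,3]=np.ravel(c["tvec"]);M=np.linalg.inv(W)
    if fn: cv2.imwrite(fn,c["color"][:,:,::-1])
    return c["color"],np.array(c["intrinsics"]),M
def ray(K,M,u,v):
    d=M[:3,:3]@np.linalg.solve(K,[u,v,1.]);return M[:3,3],d/np.linalg.norm(d)
def onz(K,M,u,v,z):
    o,d=ray(K,M,u,v);return o+d*(z-o[2])/d[2]
def proj(K,M,p):
    q=np.linalg.inv(M)@np.append(p,1);q=K@q[:3];return q[:2]/q[2]
def tri(a,b):
    (o1,d1),(o2,d2)=a,b
    s=np.linalg.lstsq(np.c_[d1,-d2],o2-o1,rcond=None)[0]
    p,q=o1+s[0]*d1,o2+s[1]*d2;return (p+q)/2,np.linalg.norm(p-q)
E
python3 - <<'E'
from h import *
for n in ["scene","side","wrist"]:
    c,K,M=shot(n,f"pics/{n}0.png"); np.savez(f"{n}0.npz",c=c,K=K,M=M); print(n,K[0,0],M[:3,3].round(3),M[:3,2].round(2))
a=[cv2.imread(f"pics/{n}0.png") for n in ["scene","side"]]
print(r.sense()["orientation"])
E
```

```text
scene 464.6621281013123 [0.999 0.725 0.837] [-0.36 -0.62 -0.7 ]
side 476.1505208849754 [ 0.167 -0.666  0.937] [ 0.36  0.58 -0.73]
wrist 369.328949994989 [0.092 0.648 0.373] [ 0.31 -0.08 -0.95]
[ 1.32511106e-01  9.91181226e-01 -7.32137123e-04 -2.18554264e-04]
```

View pics/scene0.png

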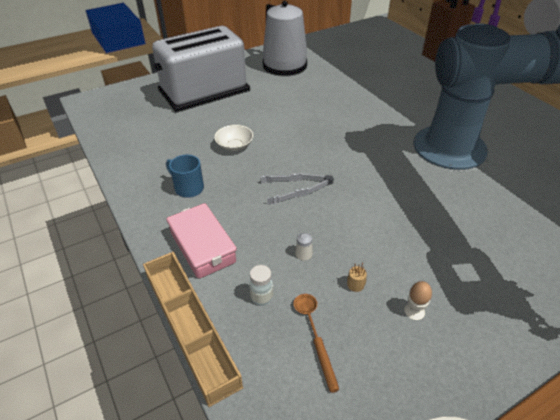

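View pics/side0.png

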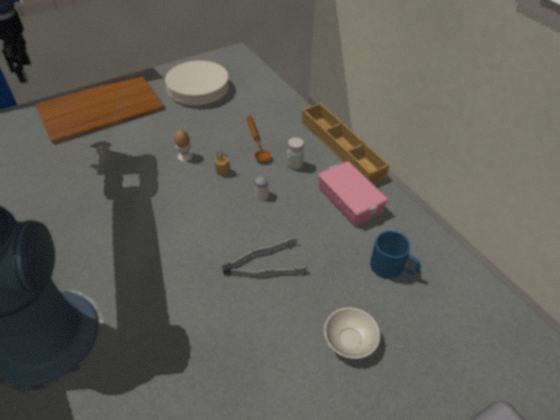

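View pics/wrist0.png

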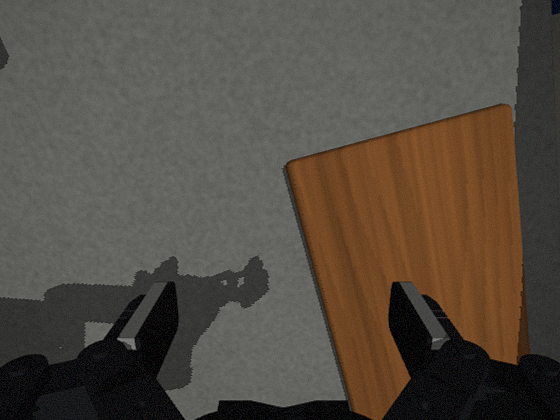

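The scene view shows the tongs (hinge 330,180; tips 263,181 and 273,200), the egg (420,293) and the dish (234,138). The side view shows the hinge at 228,268, tips at 297,242 and 304,270, the egg at 182,140 and the dish at 352,335. The wrist view has only the cutting board.

```bash
cat > m.py <<'E'
from h import *
D={n:np.load(f"{n}0.npz") for n in ["scene","side"]}
def two(a,b):
    return tri(ray(D["scene"]["K"],D["scene"]["M"],*a),ray(D["side"]["K"],D["side"]["M"],*b))
for nm,a,b in [("hinge",(330,180),(228,268)),("tipA(263,181)",(263,181),(304,270)),("tipB",(273,200),(297,242)),
  ("shaker top",(304,238),(262,181)),("toothp",(358,272),(222,158)),("jar top",(261,273),(296,144))]:
    p,e=two(a,b);print(nm,p.round(3),round(e,4))
    print("   onz12",[onz(D[n]["K"],D[n]["M"],*q,0.018).round(3) for n,q in (("scene",a),("side",b))])
def blob(n,lo,hi,box):
    c=D[n]["c"];x0,y0,x1,y1=box
    m=cv2.inRange(cv2.cvtColor(c,cv2.COLOR_RGB2HSV),lo,hi);k=np.zeros_like(m);k[y0:y1,x0:x1]=m[y0:y1,x0:x1]
    ct=max(cv2.findContours(k,0,1)[0],key=cv2.contourArea);return ct
P={}
for n,eb,db in (("scene",(395,270,445,310),(205,120,265,160)),("side",(165,120,200,155),(315,300,390,365))):
    ct=blob(n,(0,80,40),(20,255,255),eb);el=cv2.fitEllipse(ct);print(n,"egg",el,cv2.boundingRect(ct))
    cd=blob(n,(10,12,110),(40,120,255),db);ed=cv2.fitEllipse(cv2.convexHull(cd));print(n,"dish",ed,cv2.boundingRect(cd))
    P[n]=(el[0],ed[0])
    print(" dish at z .03",onz(D[n]["K"],D[n]["M"],*ed[0],.03).round(3))
for i in (0,1): p,e=two(P["scene"][i],P["side"][i]);print(["egg mid","dish"][i],p.round(4),round(e,4))
E
python3 m.py
python3 - <<'E'
import cv2,numpy as np
a=cv2.imread("pics/scene0.png");b=cv2.imread("pics/side0.png")
f=lambda i,x,y,w,h,s:cv2.resize(i[y:y+h,x:x+w],None,fx=s,fy=s,interpolation=cv2.INTER_CUBIC)
top=np.hstack([f(a,250,160,100,60,4),f(b,215,225,100,60,4)])
bot=np.hstack([f(a,380,260,80,70,5),f(b,160,115,80,70,5)])
cv2.imwrite("pics/crop0.png",np.vstack([top,bot]))
E
```

```text
hinge [ 0.406 -0.047  0.012] 0.0051
   onz12 [array([ 0.408, -0.04 ,  0.018]), array([ 0.406, -0.053,  0.018])]
tipA(263,181) [ 0.56  -0.142  0.007] 0.0013
   onz12 [array([ 0.566, -0.129,  0.018]), array([ 0.556, -0.148,  0.018])]
tipB [ 0.583 -0.061  0.011] 0.0161
   onz12 [array([ 0.58 , -0.05 ,  0.018]), array([ 0.587, -0.07 ,  0.018])]
shaker top [0.601 0.129 0.053] 0.002
   onz12 [array([0.582, 0.103, 0.018]), array([0.619, 0.16 , 0.018])]
toothp [0.552 0.269 0.049] 0.0014
   onz12 [array([0.533, 0.251, 0.018]), array([0.566, 0.301, 0.018])]
jar top [0.742 0.186 0.079] 0.0025
   onz12 [array([0.72 , 0.143, 0.018]), array([0.784, 0.246, 0.018])]
scene egg ((420.67626953125, 292.58740234375), (20.29960060119629, 21.716327667236328), 21.142942428588867) (410, 282, 22, 22)
scene dish ((233.4856719970703, 136.0760498046875), (24.22011947631836, 39.42067337036133), 85.88319396972656) (214, 124, 40, 25)
 dish at z .03 [ 0.549 -0.342  0.03 ]
side egg ((181.29867553710938, 138.5684356689453), (12.891318321228027, 16.383573532104492), 163.57632446289062) (175, 130, 14, 18)
side dish ((351.0233459472656, 331.7116394042969), (52.268829345703125, 59.67356491088867), 108.715087890625) (322, 305, 59, 54)
 dish at z .03 [ 0.551 -0.336  0.03 ]
egg mid [0.4829 0.3848 0.0649] 0.0011
dish [ 0.5501 -0.3373  0.0333] 0.0021
```

View pics/crop0.png

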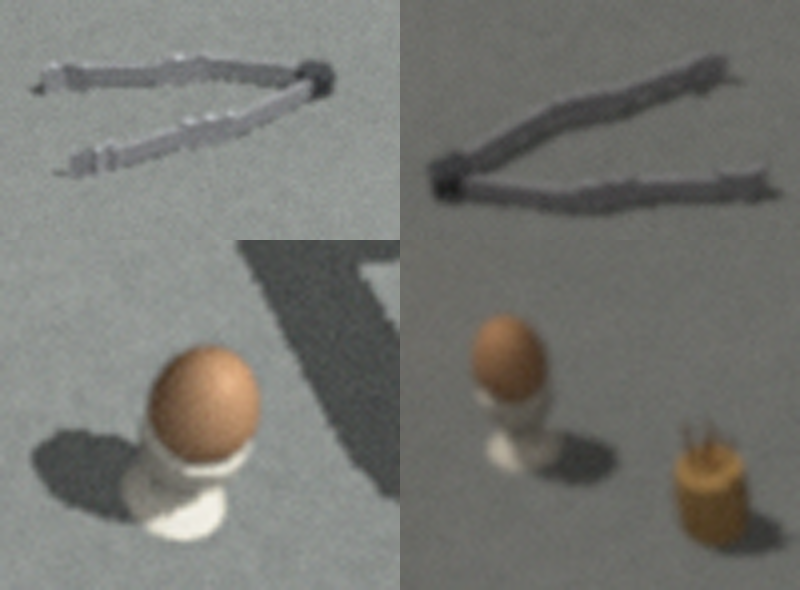

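Both views agree: the hinge is at (0.406,-0.047) and the tip midpoint near (0.57,-0.10), so the tongs' yaw is about -18°. The egg is at (0.483,0.385) with its middle at z≈0.065, and the dish at (0.550,-0.337). I'm moving the wrist camera above the tongs to refine these.

```bash
python3 -m pendant '-.489 -.592 0 0 0 0 0;-.489 -.592 0 0 0 0 0;-.489 -.592 0 0 0 0 0;-.489 -.592 0 0 0 0 0;-.489 -.592 0 0 0 0 0;-.489 -.592 0 0 0 0 0;-.489 -.592 0 0 0 0 0;-.489 -.592 0 0 0 0 0;-.489 -.592 0 0 0 0 0;-.489 -.592 0 0 0 0 0;-.489 -.592 0 0 0 0 0;-.489 -.592 0 0 0 0 0' 30
```

```text
t: 1.15
position: [0.3769, 0.1697, 0.2313]
orientation: [0.132, 0.991, 0.0, 0.0]
wrist_force: [0.7, 1.2, -0.9]
finger_gap: 0.0852
grasp_force: 0.0
```

```bash
python3 -m pendant '-.17 -.2 0 0 0 0 0;-.17 -.2 0 0 0 0 0;-.17 -.2 0 0 0 0 0;-.17 -.2 0 0 0 0 0;-.17 -.2 0 0 0 0 0;-.17 -.2 0 0 0 0 0;-.17 -.2 0 0 0 0 0;-.17 -.2 0 0 0 0 0;-.17 -.2 0 0 0 0 0' 
python3 - <<'E'
from h import *
c,K,M=shot("wrist","pics/w1.png"); np.savez("w1.npz",c=c,K=K,M=M)
E
```

```text
t: 1.9
position: [0.4879, -0.066, 0.2308]
orientation: [0.133, 0.991, 0.0, -0.001]
wrist_force: [0.2, 0.7, -1.0]
finger_gap: 0.0855
grasp_force: 0.0
```

View pics/w1.png

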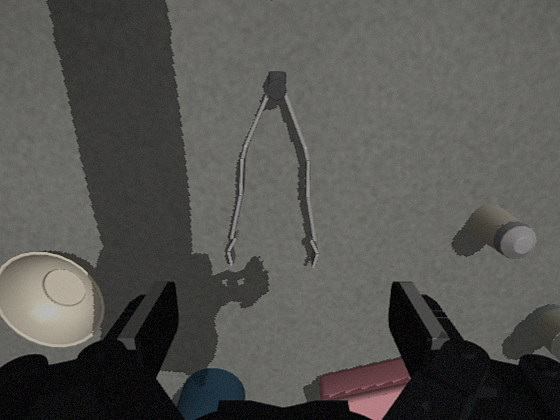

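The wrist view shows the hinge at (277,75) and the plates from about (244,155) to (240,195) on the left and (307,155) to (309,195) on the right. The tips are at (231,250) and (315,250).

```bash
python3 - <<'E'
from h import *
d=np.load("w1.npz");K,M=d["K"],d["M"]
for nm,u,v in [("hinge",277,82),("pL0",244,155),("pL1",240,195),("pR0",307,155),("pR1",309,195),("tL",231,250),("tR",315,250),("tLend",230,265),("tRend",316,266)]:
    print(nm,onz(K,M,u,v,.024).round(4))
print("dish rim c",onz(K,M,50,298,.036).round(3))
D={n:np.load(f"{n}0.npz") for n in ["scene","side"]}
h=(277,76)
for n,q in (("scene",(329,175)),("side",(228,264))): print(tri(ray(K,M,*h),ray(D[n]["K"],D[n]["M"],*q)))
# bright pixels of tongs in rows 140..265
g=cv2.cvtColor(d["c"],cv2.COLOR_RGB2GRAY)
for v in (150,160,170,180,190,200,220,240):
    row=g[v,215:335].astype(int);w=np.where(row>120)[0]+215;print(v,w[w<275].tolist(),w[w>275].tolist())
E
```

```text
hinge [ 0.4036 -0.0483  0.024 ]
pL0 [ 0.4584 -0.096   0.024 ]
pL1 [ 0.4951 -0.1115  0.024 ]
pR0 [ 0.4742 -0.0383  0.024 ]
pR1 [ 0.513 -0.046  0.024]
tL [ 0.5491 -0.1381  0.024 ]
tR [ 0.572  -0.0543  0.024 ]
tLend [ 0.5652 -0.1443  0.024 ]
tRend [ 0.5901 -0.0577  0.024 ]
dish rim c [ 0.547 -0.334  0.036]
(array([ 0.40160422, -0.04896178,  0.02628847]), np.float64(0.006973339836334672))
(array([ 0.40354146, -0.04887341,  0.03048531]), np.float64(0.010053071801938686))
150 [244, 245] [305, 306]
160 [241, 242] []
170 [241, 242] [307, 308]
180 [240, 241] [307, 308, 309]
190 [240, 241] [307, 308, 309]
200 [239, 240] [308, 309]
220 [234, 235] [311, 312]
240 [234, 235] [311, 312, 314, 315]
```

```bash
python3 -m pendant '0 -.0075 .1 0 0 .018 0;0 -.0075 .1 0 0 .018 0;0.001 -.0075 .17 0 0 .018 0;0.001 -.0075 .17 0 0 .018 0;0.001 -.0075 .17 0 0 .018 0;0.001 -.0075 .17 0 0 .018 0;0.001 -.0075 .17 0 0 .018 0;0.001 -.0075 .17 0 0 .018 0' 
python3 - <<'E'
from h import *
c,K,M=shot("wrist","pics/w2.png"); np.savez("w2.npz",c=c,K=K,M=M)
s=r.sense();print(R.from_quat(s["orientation"]).as_matrix().round(4))
for p in [(0.4036,-.0483,.024),(0.4768,-.1037,.024),(.4936,-.042,.024),(.5491,-.1381,.024),(.572,-.0543,.024)]: print(proj(K,M,np.array(p)).round(1))
E
```

```text
t: 2.62
position: [0.4877, -0.0733, 0.0646]
orientation: [0.146, 0.989, -0.001, 0.003]
wrist_force: [-0.7, -1.3, -0.2]
finger_gap: 0.0856
grasp_force: 0.0
[[-9.573e-01  2.891e-01  5.800e-03]
 [ 2.890e-01  9.573e-01 -2.300e-03]
 [-6.200e-03 -5.000e-04 -1.000e+00]]
[282.6  71.7]
[223.3 242.4]
[342.2 239.5]
[210.2 362.1]
[353.3 359.1]
```

View pics/w2.png

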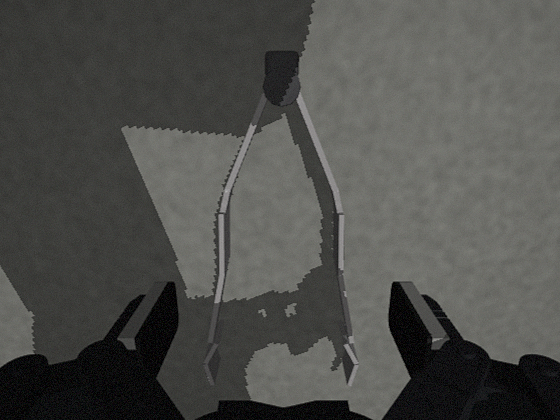

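The plates appear at x≈221 and 340, centred on row 241, matching the 24 mm height prediction to 2 px. The fingers straddle them, so I'm descending.

```bash
python3 -m pendant '.0025 0 .03 0 0 0 0;.0025 0 .05 0 0 0 0;.0025 0 .058 0 0 0 0;.0025 0 .064 0 0 0 0;.0025 0 .066 0 0 0 0;.0025 0 .066 0 0 0 0;.0025 0 .066 0 0 0 0' ; python3 -m pendant '0 0 0 0 0 0 .15;0 0 0 0 0 0 .28;0 0 0 0 0 0 .28;0 0 0 0 0 0 .28;0 0 0 0 0 0 .28;0 0 0 0 0 0 .28;0 0 0 0 0 0 .28;0 0 0 0 0 0 .28' 30
```

```text
t: 3.25
position: [0.484, -0.0727, -0.0035]
orientation: [0.146, 0.989, -0.0, 0.001]
wrist_force: [-0.3, -0.1, 0.1]
finger_gap: 0.0854
grasp_force: 0.0
t: 3.92
position: [0.4844, -0.073, -0.0031]
orientation: [0.147, 0.989, -0.0, 0.002]
wrist_force: [0.1, -0.5, 7.2]
finger_gap: 0.0615
grasp_force: 8.8
```

```bash
python3 -m pendant '0 0 -.005 0 0 0 .285;0 0 -.03 0 0 0 .285;0 0 -.06 0 0 0 .285;0 0 -.1 0 0 0 .285;0 0 -.14 0 0 0 .285;0 0 -.18 0 0 0 .285;0 0 -.2 0 0 0 .285;0 0 -.2 0 0 0 .285;0 0 -.2 0 0 0 .285;0 0 -.2 0 0 0 .285' 
python3 - <<'E'
from h import *
c,K,M=shot("wrist","pics/w3.png"); np.savez("w3.npz",c=c,K=K,M=M)
E
```

```text
t: 4.75
position: [0.4819, -0.0719, 0.1939]
orientation: [0.146, 0.989, 0.0, -0.001]
wrist_force: [-0.5, -0.5, -1.6]
finger_gap: 0.0615
grasp_force: 6.4
```

View pics/w3.png

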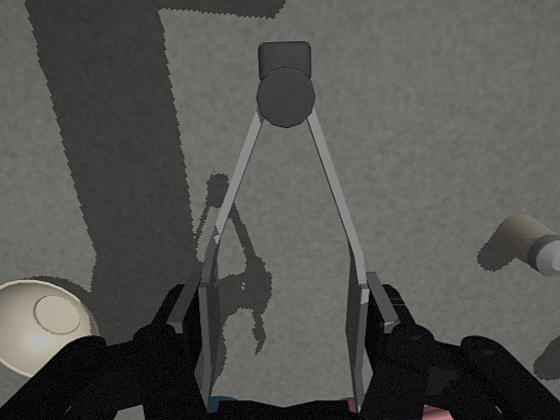

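The tongs are held with both arms between the pads, midline at column ~285 and hinge at (287,85). Now I'm swinging over towards the egg with yaw 40°.

```bash
python3 -m pendant '.02 .04 0 0 0 -.06 .285;.175 .371 0 0 0 -.632 .285;.175 .371 0 0 0 -.632 .285;.175 .371 0 0 0 -.632 .285;.175 .371 0 0 0 -.632 .285;.175 .371 0 0 0 -.632 .285;.175 .371 0 0 0 -.632 .285;.175 .371 0 0 0 -.632 .285;.175 .371 0 0 0 -.632 .285;.175 .371 0 0 0 -.632 .285;.175 .371 0 0 0 -.632 .285;.175 .371 0 0 0 -.632 .285' 
python3 -m pendant '0 0 0 0 0 0 .285;0 0 0 0 0 0 .285;0 0 0 0 0 0 .285'
python3 - <<'E'
from h import *
s=r.sense();T=R.from_quat(s["orientation"]).as_matrix();p=s["position"];print(p,T.round(3))
out=[]
def pt(l): return np.array(p)+T@np.array(l)
for n,w in (("scene",None),("side",None)):
    c,K,M=shot(n); np.savez(f"{n}1.npz",c=c,K=K,M=M)
    q=proj(K,M,pt([-.08,0,-.015])); print(n,"tip pred",q.round(1))
    for y in (.035,-.035): print("  ends",proj(K,M,pt([-.096,y,-.027])).round(1))
    print("  hinge",proj(K,M,pt([.085,0,-.027])).round(1))
    x,y=q.astype(int); x0=max(0,x-50);y0=max(0,y-45);out.append(cv2.resize(c[y0:y0+130,x0:x0+100],None,fx=4,fy=4,interpolation=cv2.INTER_CUBIC)); print("  crop org",x0,y0)
d=np.load("w3.npz");K=d["K"];M=np.array(cams.read_camera("wrist")["mount"])
print([proj(K,M,np.array([.085,y,-.03])).round(1) for y in (-.002,0,.002)])
cv2.imwrite("pics/e1.png",np.hstack(out)[:,:,::-1])
E
```

```text
t: 5.8
position: [0.4213, 0.3343, 0.1929]
orientation: [-0.344, 0.939, -0.0, -0.002]
wrist_force: [0.4, 0.1, -0.5]
finger_gap: 0.0612
grasp_force: 6.4
t: 6.05
position: [0.4231, 0.3322, 0.1947]
orientation: [-0.341, 0.94, -0.0, -0.001]
wrist_force: [0.0, 0.1, -0.9]
finger_gap: 0.0612
grasp_force: 6.4
[0.42309255 0.33224289 0.19472028] [[-0.767 -0.642 -0.001]
 [-0.642  0.767 -0.001]
 [ 0.001  0.    -1.   ]]
scene tip pred [436.1 244.6]
  ends [457.1 251.6]
  ends [416.4 241.6]
  hinge [446.8 182.7]
  crop org 386 199
side tip pred [174.5  95.7]
  ends [164.8  86. ]
  ends [188.7  91.2]
  hinge [141.4 128.8]
  crop org 124 50
[array([277.5,  74.2]), array([284.5,  74.2]), array([291.5,  74.2])]
```

View pics/e1.png

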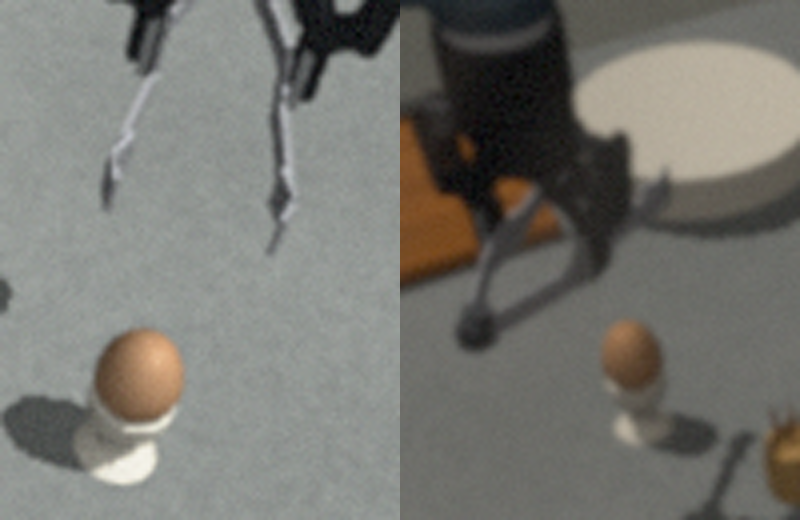

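The scene crop shows the tips' lower ends at about (413,251) and (454,262) and the egg at (420,293). The side crop shows the hinge at about (143,132). Next I'm checking these against the predicted tongs pose.

```bash
python3 - <<'E'
from h import *
s=r.sense();T=R.from_quat(s["orientation"]).as_matrix();p=s["position"]
pt=lambda l:np.array(p)+T@np.array(l)
d=np.load("scene1.npz");e=np.load("side1.npz")
for y in (.033,-.033): print("bottom end",proj(d["K"],d["M"],pt([-.096,y,-.003])).round(1),"top",proj(d["K"],d["M"],pt([-.096,y,-.027])).round(1))
# observed ends intersect plane of underside (z=p+.003)
for q in ((412.7,250.7),(454,262)):
    w=onz(d["K"],d["M"],*q,p[2]+.003); print("obs in tool",(T.T@(w-p)).round(4))
hh=tri(ray(e["K"],e["M"],143,132),ray(d["K"],d["M"],*proj(d["K"],d["M"],pt([.085,0,-.015]))));print(hh[0],T.T@(hh[0]-p),hh[1])
print("side hinge mid pred",proj(e["K"],e["M"],pt([.085,0,-.015])))
# egg again, axis offset: project candidate egg centre extents
for n,D in (("scene",d),("side",e)):
    print(n,"egg mid(z.066)",proj(D["K"],D["M"],np.array([.483,.385,.066])).round(1),"cup foot",proj(D["K"],D["M"],np.array([.483,.385,0])).round(1))
E
```

```text
bottom end [452.7 260.1] top [456.2 251.2]
bottom end [415.1 250.7] top [417.7 241.8]
obs in tool [-0.0973 -0.0371 -0.003 ]
obs in tool [-0.0997  0.0355 -0.003 ]
[0.3596081  0.27865128 0.21119199] [ 0.08347688 -0.00055613 -0.01590045] 0.0010044534453654528
side hinge mid pred [142.34132857 132.54514071]
scene egg mid(z.066) [421.1 292.3] cup foot [414.8 310.9]
side egg mid(z.066) [181.5 138.3] cup foot [184.6 155.7]
```

```bash
python3 -m pendant '0 .002 .03 0 0 0 .285;0 .002 .06 0 0 0 .285;0 .002 .08 0 0 0 .285;0 .002 .08 0 0 0 .285;0 .002 .08 0 0 0 .285' ; python3 -m pendant '0 0 .012 0 0 0 .285;0 0 .024 0 0 0 .285;0 0 .036 0 0 0 .285;0 0 .048 0 0 0 .285;0 0 .056 0 0 0 .285;0 0 .061 0 0 0 .285;0 0 .064 0 0 0 .285;0 0 .064 0 0 0 .285;0 0 .064 0 0 0 .285;0 0 .064 0 0 0 .285'
python3 - <<'E'
from h import *
out=[]
for n,x,y in (("scene",370,230),("side",130,85)):
    c,K,M=shot(n); out.append(cv2.resize(c[y:y+100,x:x+100],None,fx=4,fy=4,interpolation=cv2.INTER_CUBIC))
cv2.imwrite("pics/e2.png",np.hstack(out)[:,:,::-1])
s=r.sense();T=R.from_quat(s["orientation"]).as_matrix();p=np.array(s["position"]);print(s["t"],p.round(4),(p+T@[-.08,0,-.015]).round(4),s["wrist_force"])
E
```

```text
t: 6.62
position: [0.4212, 0.3344, 0.1147]
orientation: [-0.342, 0.94, -0.0, -0.001]
wrist_force: [0.5, 0.9, -1.5]
finger_gap: 0.0611
grasp_force: 6.4
t: 7.45
position: [0.4221, 0.3353, 0.0519]
orientation: [-0.342, 0.94, 0.0, 0.001]
wrist_force: [-0.2, 0.5, -0.1]
finger_gap: 0.0612
grasp_force: 6.4
7.55 [0.4221 0.3353 0.0519] [0.4833 0.3867 0.067 ] [-0.47989472 -0.22473605 -1.48834075]
```

View pics/e2.png

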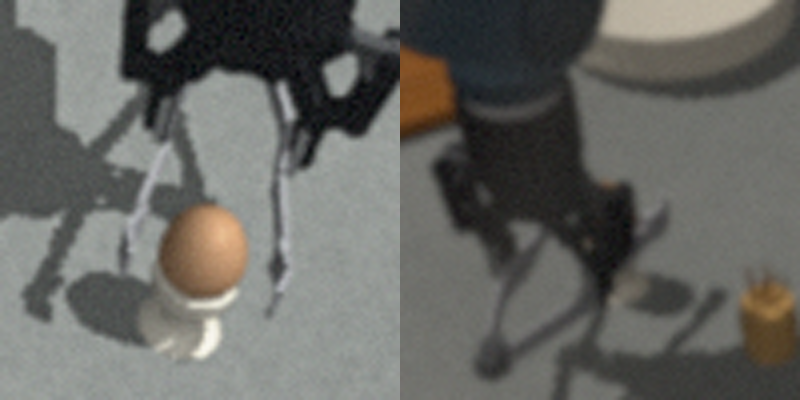

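The egg sits centrally between the tips (tips at crop x 125 and 275, egg at 203). Closing gradually now.

```bash
python3 -m pendant '.001 -.001 .0015 0 0 0 .285;.001 -.001 .0015 0 0 0 .33;.001 -.001 .0015 0 0 0 .36;.001 -.001 .0015 0 0 0 .39;.001 -.001 .0015 0 0 0 .42;.001 -.001 .0015 0 0 0 .45;.001 -.001 .0015 0 0 0 .48;.001 -.001 .0015 0 0 0 .6;.001 -.001 .0015 0 0 0 1;.001 -.001 .0015 0 0 0 1;.001 -.001 .0015 0 0 0 1;.001 -.001 .0015 0 0 0 1' 32; python3 -m pendant '0 0 0 0 0 0 1;0 0 0 0 0 0 1;0 0 0 0 0 0 1;0 0 0 0 0 0 1'
```

```text
t: 8.55
position: [0.4215, 0.3337, 0.0498]
orientation: [-0.342, 0.94, 0.0, 0.0]
wrist_force: [0.1, -0.1, -0.4]
finger_gap: 0.0485
grasp_force: 32.9
t: 8.88
position: [0.4215, 0.3336, 0.0498]
orientation: [-0.342, 0.94, 0.0, 0.0]
wrist_force: [-0.8, 0.9, -0.3]
finger_gap: 0.0483
grasp_force: 32.9
```

```bash
python3 -m pendant '0 0 0 0 0 0 1;0 0 -.003 0 0 0 1;0 0 -.008 0 0 0 1;0 0 -.014 0 0 0 1;0 0 -.021 0 0 0 1;0 0 -.028 0 0 0 1;0 0 -.036 0 0 0 1;0 0 -.044 0 0 0 1;0 0 -.05 0 0 0 1;0 0 -.05 0 0 0 1;0 0 -.05 0 0 0 1' 36
python3 - <<'E'
from h import *
out=[]
for n,x,y in (("scene",370,220),("side",130,75)):
    c,K,M=shot(n); out.append(cv2.resize(c[y:y+100,x:x+100],None,fx=4,fy=4,interpolation=cv2.INTER_CUBIC))
cv2.imwrite("pics/e3.png",np.hstack(out)[:,:,::-1])
E
```

```text
t: 9.8
position: [0.4218, 0.3337, 0.1003]
orientation: [-0.342, 0.94, 0.0, 0.001]
wrist_force: [-0.5, 0.2, -2.3]
finger_gap: 0.0482
grasp_force: 37.3
```

View pics/e3.png

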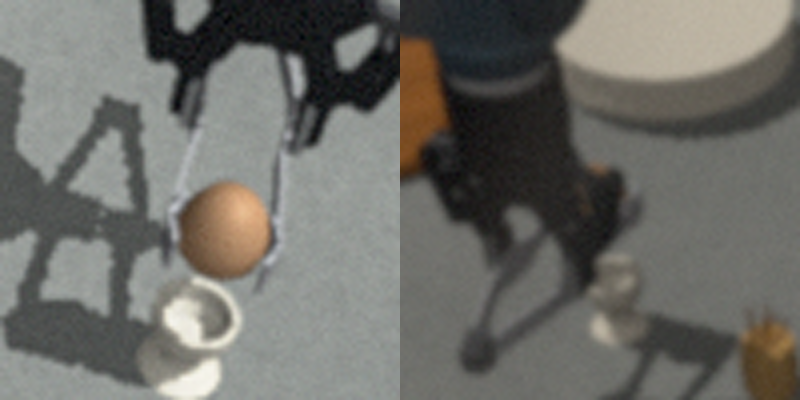

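The egg is held between both tips and the cup is still standing and empty. Now I'm lifting higher and carrying it over.

```bash
python3 -m pendant '0 0 -.006 0 0 0 1;0 0 -.016 0 0 0 1;0 0 -.028 0 0 0 1;0 0 -.04 0 0 0 1;0 0 -.05 0 0 0 1;0 0 -.058 0 0 0 1;0 0 -.06 0 0 0 1;0 0 -.06 0 0 0 1'; python3 -m pendant '.007 -.01 0 0 0 .014 1;.018 -.026 0 0 0 .036 1;.033 -.047 0 0 0 .065 1;.048 -.068 0 0 0 .094 1;.062 -.089 0 0 0 .123 1;.077 -.11 0 0 0 .152 1;.092 -.131 0 0 0 .18 1;.106 -.152 0 0 0 .209 1;.121 -.173 0 0 0 .238 1;.135 -.194 0 0 0 .267 1;.147 -.21 0 0 0 .29 1;.15 -.215 0 0 0 .296 1'
python3 - <<'E'
from h import *
s=r.sense();T=R.from_quat(s["orientation"]).as_matrix();p=np.array(s["position"]);yaw=np.degrees(np.arctan2(-T[1,0],-T[0,0]))
a=np.radians(-25);t=np.array([.549,-.336,p[2]])-.08*np.array([np.cos(a),np.sin(a),0])
print(p.round(3),yaw,"shift",(T.T@(t-p)).round(4),"turn",(yaw+25)/90,s["finger_gap"],s["joint_pos"])
E
```

```text
t: 10.57
position: [0.4221, 0.3339, 0.161]
orientation: [-0.342, 0.94, 0.0, 0.001]
wrist_force: [0.1, 0.2, -2.3]
finger_gap: 0.0483
grasp_force: 37.3
t: 11.57
position: [0.4443, 0.0699, 0.159]
orientation: [-0.114, 0.993, -0.0, -0.001]
wrist_force: [-0.8, 0.2, -1.5]
finger_gap: 0.0482
grasp_force: 37.4
[0.444 0.07  0.159] 13.101787911944928 shift [ 5.300e-02 -3.697e-01  2.000e-04] turn 0.4233531990216103 0.048201225778840166 [-9.65577821e-02 -1.59123579e-01  2.11461790e+00 -9.23844394e-04
  1.18766479e+00 -1.89567769e+00]
```

```bash
python3 -m pendant '.002 -.011 0 0 0 .013 1;.005 -.033 0 0 0 .038 1;.01 -.067 0 0 0 .076 1;.015 -.104 0 0 0 .118 1;.021 -.144 0 0 0 .165 1;.027 -.185 0 0 0 .212 1;.032 -.226 0 0 0 .258 1;.038 -.263 0 0 0 .3 1;.042 -.296 0 0 0 .338 1;.047 -.326 0 0 0 .372 1;.05 -.352 0 0 0 .402 1;.053 -.37 0 0 0 .423 1'; python3 -m pendant '0 0 0 0 0 0 1;0 0 0 0 0 0 1;0 0 0 0 0 0 1;0 0 0 0 0 0 1'
python3 - <<'E'
from h import *
s=r.sense();T=R.from_quat(s["orientation"]).as_matrix();p=np.array(s["position"])
print("tips",(p+T@[-.08,0,-.015]).round(4)); rs=[]
for n in("scene","side"):
    c,K,M=shot(n); k=cv2.inRange(cv2.cvtColor(c,cv2.COLOR_RGB2HSV),(0,80,40),(20,255,255))
    u,v=proj(K,M,p+T@[-.08,0,-.015]).astype(int);z=np.zeros_like(k);z[v-30:v+30,u-30:u+30]=k[v-30:v+30,u-30:u+30]
    q=cv2.findContours(z,0,1)[0];q=max(q,key=cv2.contourArea);b=cv2.boundingRect(q);print(n,(u,v),b);rs.append(ray(K,M,b[0]+b[2]/2,b[1]+b[3]/2))
    cd=cv2.resize(c[max(0,v-70):,][:150,max(0,u-70):][:, :140],(400,420)) ; (out:=globals().setdefault("o",[])).append(cd)
print("egg",tri(*rs)); cv2.imwrite("pics/f.png",np.hstack(o)[:,:,::-1])
E
```

```text
t: 12.57
position: [0.4786, -0.3017, 0.159]
orientation: [0.216, 0.976, 0.0, -0.0]
wrist_force: [0.0, -0.1, -2.2]
finger_gap: 0.0486
grasp_force: 37.5
t: 12.9
position: [0.4789, -0.2984, 0.1593]
orientation: [0.213, 0.977, 0.0, -0.0]
wrist_force: [-0.3, -0.1, -2.2]
finger_gap: 0.048
grasp_force: 37.5
tips [ 0.5516 -0.3317  0.1742]
scene (np.int64(230), np.int64(94)) (222, 86, 16, 11)
side (np.int64(359), np.int64(292)) (349, 282, 22, 21)
egg (array([ 0.54896298, -0.33578341,  0.18154742]), np.float64(0.0008094545652648243))
```

View pics/f.png

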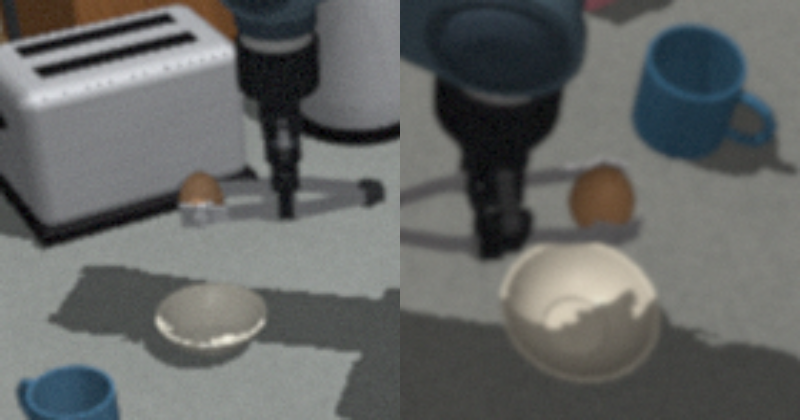

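The egg is held in the tongs above the dish, about 5 mm off centre and well above 10 cm. I'll make a small correction, let it settle and hand in.

```bash
python3 -m pendant '0 -.002 0 0 0 0 1;0 -.004 0 0 0 0 1;0 -.004 0 0 0 0 1;0 -.004 0 0 0 0 1;0 -.004 0 0 0 0 1;0 -.004 0 0 0 0 1' && python3 -c "
from cell import r
print(r.hand_in())"
```

```text
t: 13.5
position: [0.4774, -0.3033, 0.1598]
orientation: [0.214, 0.977, 0.0, 0.0]
wrist_force: [0.2, -1.0, -0.6]
finger_gap: 0.0482
grasp_force: 37.5
the job is handed in; nothing more can be done
None
```

The job is handed in at 13.5 s: the egg is held in the tongs over the middle of the dish, its lower end about 15 cm above the bench, and the cup was left standing; the hand-in returned no verdict.

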